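# Lay the laminated blank down and weight it

## Task

Tip the standing laminated timber blank over onto its side, out from under the narrow shelf towards the turntable side, without lifting it off the bench. Then turn the turntable until the weight with the knob is at the pick-up place facing the arm, take that weight and set it down gently, upright, on the middle of the lying blank. Leave the other two weights on the turntable and everything else where it is.

Things in the scene. Friction and masses are not known exactly. Their poses are not given: they have to be found in the camera images.
- blank: Laminated timber blank, 70 (x) x 60 (y) x 200 mm (z), about 0.4 kg, standing on end at the start. Origin at the centre of its foot, z up along its length, x and y along the shelf's x and y within 0.1 rad. It must fall towards its own +y (to the arm's left), so that it then lies on its +y face, -y face up, 60 mm high.
- blank_center (a point): Centre of the blank, 100 mm along z from its foot; its axes are the blank's.
- shelf: Fixed narrow shelf over the bench and the blank. Origin on the bench about where the blank stands, x away from the arm, y left, z up. Board: x -50 to +75 mm, y -265 to +35, underside 325 mm up, 18 mm thick; jars on it reach 403 mm. Uprights 16 x 20 mm at x +67, y -245 and +15, feet to x +105. Below the board, on the -y side of the blank, and on the +y side where it lands, all is clear.
- shelf_front (a point): Front lower edge of the shelf board, straight above the shelf's y axis zero, 325 mm over the bench. An upright tool cannot get at the upper part of the blank for this board; tilted about 30 degrees, fingers pointing away from the arm and down, it reaches in below.
- stand: Fixed foot of the turntable, on the bench. Origin on the turning axis at bench height; -x is the front, roughly towards the arm, z up. A wire guard of thin steel bars, 205 mm above the bench, covers x +61 to +175 mm, y -125 to +125 mm, on two posts at x +170 mm: weights at the back cannot be taken from above.
- pickup (a point): The pick-up place: the front point of the turntable where a bay's centre faces the arm, 85 mm from the turning axis, at the height of the turntable's top (30 mm above the bench). Fixed to the stand, does not turn.
- carousel: Plywood turntable, 300 mm disc, top 30 mm over the bench. Origin on its axis, 15 mm over the bench, z up. Turns both ways against slight friction (0.15 N m) and stays where left. Bay centres 85 mm from the axis in its directions 180 (in front at the start), +60 and -60 degrees from its x; dividers 8 mm thick, 22 mm high, 24 to 109 mm from the axis, at 0 and +/-120 degrees.
- peg0 (a point): Top centre of an upright wooden push peg on the turntable, 130 mm from the axis, outside the divider at 0 degrees; 16 mm across, top 130 mm over the bench, 100 mm tall. Push it sideways to turn the table.
- peg1 (a point): Top centre of an upright wooden push peg on the turntable, 130 mm from the axis, outside the divider at +120 degrees; 16 mm across, top 130 mm over the bench, 100 mm tall. Push it sideways to turn the table.
- peg2 (a point): Top centre of an upright wooden push peg on the turntable, 130 mm from the axis, outside the divider at -120 degrees; 16 mm across, top 130 mm over the bench, 100 mm tall. Push it sideways to turn the table.
- knob_weight: Steel weight with a knob, 92 mm high: round base 60 mm across and 35 mm high, thin neck (22 mm), round knob 36 mm across from 68 to 88 mm above its underside. About 0.7 kg. Origin at the centre of its underside, z up. Starts in one of the two back bays. Stands loose on the turntable.
- square_weight: Plain square steel block, 58 x 58 x 45 mm, in the other back bay; stays on the turntable. Origin at the centre of its underside.
- disc_weight: Plain flat steel disc, 68 mm across, 30 mm high, in the front bay; stays on the turntable. Origin at the centre of its underside.
- mallet: Wooden mallet lying on the bench, 110 mm head, 200 mm handle; a bystander, leave it alone.
- offcut: Flat pine offcut, 140 x 55 x 30 mm, lying on the bench; a bystander, leave it alone.
- jar: Closed glass jar, 70 mm across, 90 mm high; a bystander, leave it alone.
- tin: Metal tin, 80 mm across, 80 mm high; a bystander, leave it alone.
- screwdriver: Wood-handled screwdriver lying on the bench; a bystander, leave it alone.
- jack_plane: Hand plane, 200 mm long, about 85 mm high; a bystander, leave it alone.
- try_square: Try square lying flat, 130 mm wooden stock and 160 mm steel blade, up to 18 mm thick; a bystander, leave it alone.
Things that resemble listed ones, but are neither listed nor needed, are in the scene too. What is shaped like the disc_weight but red is not meant. What is shaped like the square_weight but yellow is not meant.

How it is judged:
By the outcome, as a careful person would: the job done as asked, in the order asked, and still so for the second after the job is handed in, with the robot touching nothing.
It also fails if it takes over 72 s, if anything falls off the work surface, if the arm or the gripper's body presses on something with over 40 N, if the wrist force passes 120 N, or if a joint passes its speed limit or range.

## Robot

A 6-joint arm with a two-finger parallel gripper is mounted at the origin on the work surface. World frame = base frame: x ahead of the robot, y to its left, z up, the work surface at z = 0. Lengths are in m, angles in rad, forces in N, time in s.
With the tool pointing down it reaches from about 0.375 to 0.975 m from the base axis. Payload 3.8 kg.
Tool frame: the origin (TCP) lies midway between the tips of the shut fingers; the grasp point (between the pads) lies 19 mm behind it; z points along the fingers, y is the line along which they close (so a half turn about z gives the same grasp; the last joint's range is limited). The gripper opens to 88 mm and grips with 3 to 60 N. Pads are 18 mm wide; open, the fingers measure 123 mm over their backs; the gripper's body (75 mm by 187 mm) begins 45 mm behind the grasp point.
Start: joints at [1.267, 0.264, 1.604, -0, 1.274, -0.037], TCP at [0.178, 0.651, 0.239] pointing down, gripper open.
Joint ranges: [-2.63, 2.63], [-0.94, 2.18], [0.31, 2.57], [-1.31, 4.45], [0, 2.66], [-2.55, 2.55]. Speed limits (rad/s): [2.57, 2.57, 3.14, 3.14, 3.14, 3.14].

## Interface

Orientations are given as a rotation vector (axis times angle).
In Python, from cell import manip, inverse_kinematics, cams, order gives the robot as it stands. Calls block until the motion is done:
- manip.move_pose(position, orientation): joint-space move of the TCP to a pose.
- manip.move_linear(position, rate=0.15, rot=None): straight line of the TCP; rot=None keeps the orientation; rate is the mean speed in m/s.
- manip.set_joints(angles): joint-space move.
- manip.set_gripper(opening, force=None): finger opening in m; force is the grip in N (None keeps the last); returns when the fingers have stopped.
- manip.dwell(seconds).
- inverse_kinematics(position, orientation): joint angles nearest the present ones, or None.
- manip.state(): the state.
- cams.capture(name): name is "scene" or "top" or "wrist"; returns a dict with "image" (480x640x3 uint8, blue, green, red), "z_map" (480x640 float32, m along the optical axis (not along the pixel's ray), 0 where there is no reading), "intrinsics" (3x3 intrinsics, pixels), "k1" (the pictures are not rectified: a ray, as slopes to the right and down, at radius r is drawn at 1 + k1 r^2 times it, then the intrinsics apply), "position" and "orientation" of the camera in the world; the wrist camera has in their place "T_tool_cam" (4x4, takes a point from camera to tool coordinates, whose origin is the TCP and whose axes are the flange's). Camera axes: x right, y down, z forward; pixel columns grow to the right and rows downward; lengths in m; the calibration is good to about 2 mm. A picture is of the moment at which its call begins: read the wrist's pose just before it.
A pose or a line that the arm cannot do raises manip.IKError and nothing moves.
- order.close_job(): hands the job in; it is judged then, once.
The state is a dict: "clock": time; "joint_pos": joint angles; "joint_velocities": joint speeds; "tau": joint torques, N m; "tool_pos": TCP position; "tcp_rot": TCP orientation; "contact_force": force on the tool from outside, world axes, zero at the start; "moment": the same for the moment, N m; "gripper_width": finger opening in m; "grasp_force": force on a finger pad.
Only numpy, scipy, OpenCV 4.12 (cv2) and the standard library are available. Lean on these libraries where they do the work, as an engineer would, in place of code of your own. Each camera call takes 0.05 s, during which the arm holds its last target. There are 200 camera calls.

## Working session

There is one attempt and no reset: what is moved stays moved. The work goes in short steps, each a Python script; the robot and the scene stay as the last script left them, time stands still between calls to the robot, and variables do not carry over. Pictures are saved under pics/ and viewed, at most 10 in all, crops included, and the job is handed in when it is done.

```bash
ls; mkdir -p pics
cat > h.py <<'E'
import numpy as np, cv2
from scipy.spatial.transform import Rotation as R
from cell import manip, inverse_kinematics, cams, order
def cap(name):
    s=manip.state(); c=cams.capture(name)
    if name=="wrist":
        T=np.eye(4);T[:3,:3]=R.from_rotvec(s["tcp_rot"]).as_matrix();T[:3,3]=s["tool_pos"]
        c["T"]=T@c["T_tool_cam"]
    else:
        T=np.eye(4);o=np.array(c["orientation"]);T[:3,:3]=o if o.shape==(3,3) else R.from_rotvec(o).as_matrix();T[:3,3]=c["position"];c["T"]=T
    return c
def cloud(c):
    K=np.array(c["intrinsics"]);k=float(c["k1"])
    v,u=np.mgrid[0:480,0:640].astype(float)
    p=cv2.undistortPoints(np.stack([u,v],-1).reshape(-1,1,2),K,np.array([k,0,0,0,0.])).reshape(480,640,2)
    z=c["z_map"][...,None]
    P=np.concatenate([p*z,z],-1)@c["T"][:3,:3].T+c["T"][:3,3]
    P[c["z_map"]<=0]=np.nan
    return P
def rot(tilt_az=None,tilt=0,yaw=0):
    """fingers down; yaw of tool y about world z; tilted by 'tilt' towards horizontal direction tilt_az"""
    r=R.from_euler('z',yaw)*R.from_rotvec([np.pi,0,0])
    if tilt: # rotate down axis towards direction az
        ax=np.cross([0,0,-1],[np.cos(tilt_az),np.sin(tilt_az),0]); r=R.from_rotvec(ax*tilt)*r
    return r
E
python3 - <<'E'
from h import *
for n in("scene","top"):
    c=cap(n);cv2.imwrite(f"pics/{n}0.png",c["image"]);np.save(f"{n}0.npy",cloud(c));print(n,c["T"].round(3).tolist())
s=manip.state();print(s["clock"],s["tcp_rot"],s["contact_force"])
print(cams.capture("wrist")["T_tool_cam"])
E
```

```text
pics
scene [[-0.689, 0.458, -0.562, 1.356], [0.725, 0.452, -0.52, 0.816], [0.015, -0.765, -0.643, 1.172], [0.0, 0.0, 0.0, 1.0]]
top [[-0.026, -0.994, 0.109, 0.348], [-1.0, 0.026, 0.005, 0.032], [-0.008, -0.109, -0.994, 1.445], [0.0, 0.0, 0.0, 1.0]]
0.1 [-0.41779137 -3.11334003  0.00311453] [ 0.30309856 -1.09791536 -0.47202112]
[[ 3.60967535e-04 -9.61727711e-01 -2.74006714e-01  7.14626128e-02]
 [ 9.99999701e-01  1.59905082e-04  7.56121177e-04 -1.04001775e-03]
 [-6.83367623e-04 -2.74006905e-01  9.61727482e-01 -1.46950883e-01]
 [ 0.00000000e+00  0.00000000e+00  0.00000000e+00  1.00000000e+00]]
```

View pics/scene0.png

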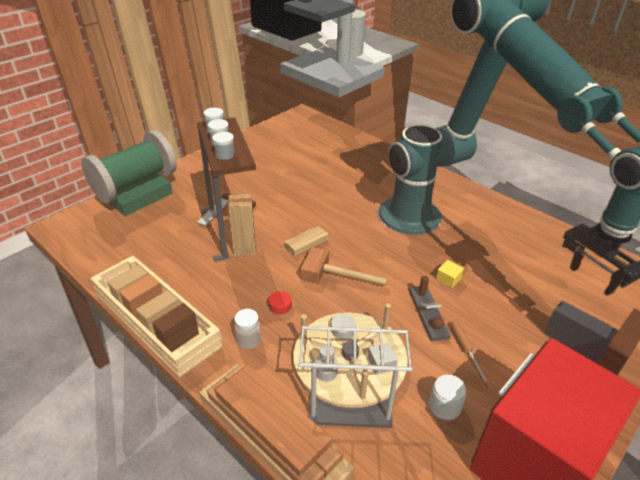

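View pics/top0.png

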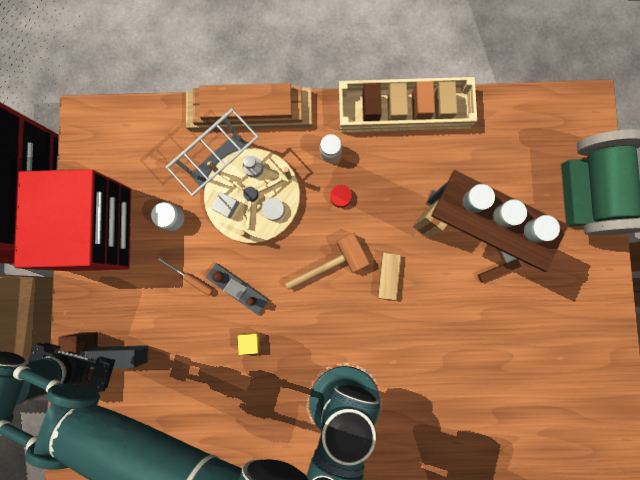

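The scene shows the blank (scene 243,225) under the shelf. In the top view the turntable is centred near (252,194), with the knob weight at (252,165), square weight at (224,205), disc in front at (273,208) and the guard at upper left. Next I'll measure these from the clouds.

Run:
```python
from h import *
T=np.load("top0.npy");S=np.load("scene0.npy")
for (u,v) in [(252,160),(224,205),(273,208),(251,193),(340,195),(100,100),(330,150),(390,275),(350,255)]: print("top",u,v,np.nanmedian(T[v-1:v+2,u-1:u+2].reshape(-1,3),0).round(3))
A=np.concatenate([T.reshape(-1,3),S.reshape(-1,3)]);A=A[~np.isnan(A).any(1)]
Tt=T.reshape(-1,3)
c0=np.nanmedian(T[150:240,210:295].reshape(-1,3),0)
d=A[(abs(A[:,2]-.03)<.006)&(np.hypot(*(A[:,:2]-c0[:2]).T)<.2)]
(cx,cy),r=cv2.minEnclosingCircle(d[:,:2].astype(np.float32));print("disc",c0,cx,cy,r,len(d))
near=A[np.hypot(*(A[:,:2]-[cx,cy]).T)<.24]
def clus(P,tol=.02):
    from scipy.cluster.hierarchy import fcluster,linkage
    if len(P)<2:return
    l=fcluster(linkage(P[:,:2],'single'),tol,'distance')
    for i in set(l):
        q=P[l==i]
        if len(q)>4: 
            m=q.mean(0);rel=m[:2]-[cx,cy];print("  ",m.round(3),len(q),"r",np.hypot(*rel).round(3),"az",np.degrees(np.arctan2(rel[1],rel[0])).round(1),"ext",np.ptp(q,0).round(3))
for lo,hi in[(.195,.215),(.122,.14),(.108,.122),(.07,.08),(.055,.066)]:
    print(lo,hi);clus(near[(near[:,2]>lo)&(near[:,2]<hi)],.012)
g=near[(near[:,2]>.195)&(near[:,2]<.215)]
print("guard",cv2.minAreaRect(g[:,:2].astype(np.float32)))
# shelf board
b=A[(abs(A[:,2]-.343)<.008)&(A[:,1]<-.1)&(A[:,0]>.2)]
print("board",cv2.minAreaRect(b[:,:2].astype(np.float32)),len(b))
bl=S[185:262,222:262].reshape(-1,3);bl=bl[(bl[:,2]>.03)&(bl[:,2]<.22)]
print("blank",np.percentile(bl,[1,50,99],axis=0).round(3));np.save("bl.npy",bl)
```

```text
top 252 160 [0.727 0.254 0.118]
top 224 205 [0.601 0.347 0.075]
top 273 208 [0.591 0.201 0.058]
top 251 193 [0.639 0.268 0.062]
top 340 195 [ 0.632 -0.005  0.031]
top 100 100 [ 0.974  0.767 -0.001]
top 330 150 [0.759 0.023 0.091]
top 390 275 [ 0.379 -0.151  0.03 ]
top 350 255 [ 0.442 -0.03   0.05 ]
disc [0.63907516 0.26594688 0.03071149] 0.659892201423645 0.28562772274017334 0.17515011131763458 9434
0.195 0.215
   [0.733 0.355 0.208] 2358 r 0.101 az 43.6 ext [0.249 0.259 0.02 ]
0.122 0.14
   [0.512 0.286 0.129] 62 r 0.148 az 179.7 ext [0.017 0.018 0.013]
   [0.828 0.32  0.131] 32 r 0.172 az 11.4 ext [0.015 0.015 0.017]
   [0.716 0.379 0.128] 71 r 0.109 az 58.9 ext [0.019 0.017 0.011]
   [0.71  0.454 0.131] 35 r 0.175 az 73.5 ext [0.015 0.015 0.017]
   [0.693 0.155 0.129] 59 r 0.134 az -75.6 ext [0.016 0.018 0.013]
   [0.726 0.263 0.123] 30 r 0.07 az -18.9 ext [0.028 0.032 0.005]
0.108 0.122
   [0.515 0.289 0.115] 23 r 0.145 az 178.9 ext [0.016 0.017 0.013]
   [0.709 0.453 0.115] 29 r 0.175 az 73.7 ext [0.014 0.015 0.014]
   [0.718 0.38  0.115] 27 r 0.111 az 58.7 ext [0.019 0.019 0.01
[... 1503 characters left out ...]
0.382 0.061] 36 r 0.109 az 118.1 ext [0.033 0.018 0.011]
   [0.59  0.203 0.06 ] 668 r 0.108 az -130.6 ext [0.071 0.071 0.011]
   [0.682 0.331 0.057] 10 r 0.051 az 64.4 ext [0.02  0.034 0.004]
   [0.638 0.274 0.06 ] 329 r 0.025 az -151.8 ext [0.117 0.06  0.011]
   [0.694 0.16  0.063] 11 r 0.13 az -75.0 ext [0.014 0.014 0.007]
   [0.676 0.197 0.056] 16 r 0.09 az -79.8 ext [0.023 0.042 0.003]
guard ((0.7294319868087769, 0.35070598125457764), (0.1200215294957161, 0.2510455548763275), 41.35353088378906)
board ((0.40666764974594116, -1.0316126346588135), (1.6420491933822632, 0.38344526290893555), 88.07683563232422) 6374
blank [[ 0.503 -0.302  0.032]
 [ 0.556 -0.257  0.134]
 [ 0.617 -0.228  0.204]]
```

Run:
```python
from h import *
T=np.load("top0.npy");S=np.load("scene0.npy")
b=T[160:280,425:575].reshape(-1,3);b=b[abs(b[:,2]-.343)<.008]
rc=cv2.minAreaRect(b[:,:2].astype(np.float32));print("board",rc,len(b),cv2.boxPoints(rc).round(3).tolist())
import itertools
A=np.concatenate([S[150:275,195:270].reshape(-1,3),T[150:260,405:460].reshape(-1,3)])
for lo,hi in[(.03,.06),(.06,.1),(.1,.14),(.14,.18),(.194,.208)]:
    q=A[(A[:,2]>lo)&(A[:,2]<hi)&(A[:,0]>.4)&(A[:,0]<.75)&(A[:,1]<-.15)&(A[:,1]>-.4)]
    from scipy.cluster.hierarchy import fcluster,linkage
    l=fcluster(linkage(q[:,:2],'single'),.01,'distance')
    for i in set(l):
        p=q[l==i]
        if len(p)>15: print(lo,len(p),"box",cv2.boxPoints(cv2.minAreaRect(p[:,:2].astype(np.float32))).round(3).tolist())
```

```text
board ((0.49800002574920654, -0.37864136695861816), (0.3029983937740326, 0.12745614349842072), 61.57366943359375) 4496 [[0.3700000047683716, -0.4819999933242798], [0.4819999933242798, -0.5419999957084656], [0.6259999871253967, -0.2759999930858612], [0.5139999985694885, -0.2150000035762787]]
0.03 222 box [[0.49300000071525574, -0.27300000190734863], [0.5849999785423279, -0.2750000059604645], [0.5860000252723694, -0.22499999403953552], [0.49399998784065247, -0.22300000488758087]]
0.03 59 box [[0.5979999899864197, -0.29100000858306885], [0.6140000224113464, -0.2980000078678131], [0.621999979019165, -0.27799999713897705], [0.6060000061988831, -0.2709999978542328]]
0.06 286 box [[0.49399998784065247, -0.27399998903274536], [0.5849999785423279, -0.2770000100135803], [0.5860000252723694, -0.2280000001192093], [0.4950000047683716, -0.22499999403953552]]
0.06 85 box [[0.5960000157356262, -0.29100000858306885], [0.6110000014305115, -0.30000001192092896], [0.6240000128746033, -0.27799999713897705], [0.6079999804496765, -0.27000001072883606]]
0.1 324 box [[0.49300000071525574, -0.273999989032745
[... 378 characters left out ...]
, [0.5860000252723694, -0.27399998903274536], [0.5860000252723694, -0.22599999606609344], [0.49399998784065247, -0.22599999606609344]]
0.14 86 box [[0.597000002861023, -0.28999999165534973], [0.6119999885559082, -0.2980000078678131], [0.6230000257492065, -0.27900001406669617], [0.6079999804496765, -0.27000001072883606]]
0.194 31 box [[0.5989999771118164, -0.28600001335144043], [0.6140000224113464, -0.29499998688697815], [0.621999979019165, -0.2809999883174896], [0.6069999933242798, -0.2720000147819519]]
0.194 459 box [[0.48899999260902405, -0.27399998903274536], [0.5410000085830688, -0.32199999690055847], [0.5889999866485596, -0.27000001072883606], [0.5370000004768372, -0.22200000286102295]]
```

Run:
```python
from h import *
from scipy.optimize import least_squares
S=np.load("scene0.npy")
q=S[150:275,195:270].reshape(-1,3)
q=q[(q[:,2]>.04)&(q[:,2]<.185)&(q[:,0]>.48)&(q[:,0]<.592)&(q[:,1]<-.2)&(q[:,1]>-.35)]
def f(p):
    a=p[2];e=q[:,:2]-p[:2]
    x=e@[np.cos(a),np.sin(a)];y=e@[-np.sin(a),np.cos(a)]
    d=np.maximum(abs(x)-.035,abs(y)-.03)   # box sdf-ish
    return np.where(d>0,np.hypot(np.maximum(abs(x)-.035,0),np.maximum(abs(y)-.03,0)),d)
for a0 in(-.4,-.5,-.6):
    r=least_squares(f,[.54,-.272,a0],loss='soft_l1',f_scale=.003);print(r.x.round(4),np.degrees(r.x[2]),r.cost,np.abs(f(r.x)).mean())
T=np.load("top0.npy")
# landing zone: heights around
o=r.x[:2];a=r.x[2]
G=T.reshape(-1,3);G=np.concatenate([G,S.reshape(-1,3)]);e=G[:,:2]-o;x=e@[np.cos(a),np.sin(a)];y=e@[-np.sin(a),np.cos(a)]
m=(abs(x)<.09)&(y>.06)&(y<.36)&(G[:,2]>.012);print("landing obstacles",m.sum(),np.c_[x,y,G[:,2]][m].round(3)[::20].tolist())
# IK check of push
sy=np.radians(-28.4);ex=np.array([np.cos(sy),np.sin(sy),0]);ey=np.array([-np.sin(sy),np.cos(sy),0])
ro=rot(sy,np.radians(35),np.pi+sy)
print(ro.as_matrix().round(2))
for y in(-.1,-.06,.03):
    print(inverse_kinematics(np.r_[o,0]-.015*ex+y*ey+[0,0,.188],ro.as_rotvec()))
```

```text
[ 0.5379 -0.2732 -0.6874] -39.38252326740277 0.0026133777437441115 0.002355086182479555
[ 0.5386 -0.2739 -0.6989] -40.04255009331276 0.0026115995203505873 0.002328523541905951
[ 0.5379 -0.2732 -0.6874] -39.38252893531595 0.0026133777437464104 0.002355085767563949
landing obstacles 425 [[0.011, 0.36, 0.097], [0.016, 0.352, 0.059], [-0.006, 0.351, 0.088], [0.005, 0.346, 0.047], [0.005, 0.346, 0.025], [-0.031, 0.358, 0.065], [-0.023, 0.353, 0.031], [-0.07, 0.28, 0.028], [-0.083, 0.286, 0.029], [-0.068, 0.262, 0.026], [-0.078, 0.262, 0.03], [-0.082, 0.259, 0.028], [-0.078, 0.242, 0.032], [-0.08, 0.242, 0.029], [-0.076, 0.26, 0.036], [-0.088, 0.264, 0.031], [-0.067, 0.274, 0.031], [-0.069, 0.281, 0.03], [-0.074, 0.294, 0.035], [-0.085, 0.3, 0.031], [-0.082, 0.298, 0.022], [-0.003, 0.36, 0.089]]
[[-0.72  0.48  0.5 ]
 [ 0.39  0.88 -0.27]
 [-0.57  0.   -0.82]]
[-0.76954647 -0.16718521  2.27308168  0.35145723  0.46745122 -2.11333433]
[-0.67150947 -0.18155313  2.28482752  0.23501653  0.44547791 -1.92812245]
[-0.44343465 -0.18130997  2.28463048 -0.07205786  0.42903025 -1.46244511]
```

```bash
cat >> h.py <<'E'
sy=np.radians(-28.4)
O=np.array([.538,-.273,0])
def fr(a): return np.array([np.cos(a),np.sin(a),0]),np.array([-np.sin(a),np.cos(a),0])
E
python3 - <<'E'
from h import *
a=np.radians(-32);ex,ey=fr(a);ro=rot(a,np.radians(38),np.pi+a)
d=ro.as_matrix()[:,2]
s=manip.state();manip.move_linear(np.array(s["tool_pos"])+[0.05,-.05,.13],rate=.3)
p=O-.02*ex-.10*ey+[0,0,.19]-.17*d
print(d,p,inverse_kinematics(p,ro.as_rotvec()))
manip.move_pose(p,ro.as_rotvec())
c=cap("wrist");cv2.imwrite("pics/w1.png",c["image"]);np.save("w1.npy",cloud(c));s=manip.state();print(s["clock"],s["tool_pos"],s["joint_pos"])
E
```

```text
[ 0.52211054 -0.32625088 -0.78801075] [ 0.37928832 -0.29174378  0.32396183] [-0.82288505 -0.60387796  2.31601355  0.22702004  0.79630768 -1.94114119]
3.9917 [ 0.37971207 -0.29147067  0.3241385 ] [-0.8218802  -0.60352783  2.31555368  0.22709837  0.79637439 -1.94101742]
```

View pics/w1.png

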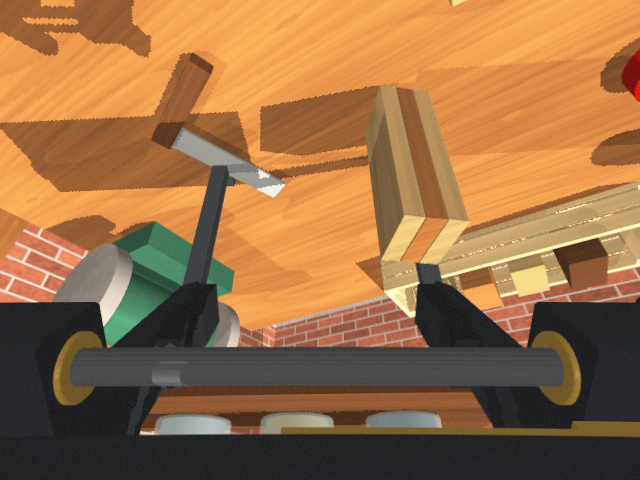

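The wrist view shows the blank (foot near 400,95, top near 425,240), with its front and -y faces visible. I'll fit it from this cloud.

Run:
```python
from h import *
from scipy.optimize import least_squares
W=np.load("w1.npy");S=np.load("scene0.npy")
w=W[80:285,355:480].reshape(-1,3)
def sel(q,lo,hi): return q[(q[:,2]>lo)&(q[:,2]<hi)&(q[:,0]>.46)&(q[:,0]<.61)&(q[:,1]<-.19)&(q[:,1]>-.36)]
t=sel(w,.192,.21);print("top",len(t),t.mean(0),cv2.minAreaRect(t[:,:2].astype(np.float32)))
w2=sel(w,.04,.185)
s2=S[150:275,195:270].reshape(-1,3);s2=sel(s2,.04,.185);s2=s2[s2[:,0]<.592]
def fit(q):
    def f(p):
        a=p[2];e=q[:,:2]-p[:2]
        x=abs(e@[np.cos(a),np.sin(a)])-.035;y=abs(e@[-np.sin(a),np.cos(a)])-.03
        d=np.maximum(x,y);return np.where(d>0,np.hypot(np.maximum(x,0),np.maximum(y,0)),d)
    r=least_squares(f,[.54,-.272,-.5],loss='soft_l1',f_scale=.002);print(len(q),r.x.round(4),np.degrees(r.x[2]).round(1),np.abs(f(r.x)).mean())
fit(w2);fit(s2);fit(np.r_[w2[::max(1,len(w2)//600)],s2])
```

```text
top 3828 [ 0.53648975 -0.27394261  0.19964517] ((0.5552660822868347, -0.28340357542037964), (0.07139408588409424, 0.10979577898979187), 50.573246002197266)
8022 [ 0.538  -0.2757 -0.6995] -40.1 0.000386818818033655
837 [ 0.5382 -0.2735 -0.6908] -39.6 0.002346407706537839
1455 [ 0.5387 -0.2747 -0.6983] -40.0 0.0016963195041600585
```

Run:
```python
from h import *
O=np.array([.538,-.2755,0]);a=np.radians(-40);ex,ey=fr(a)
y=np.radians(-34);ro=rot(y,np.radians(40),np.pi+y);d=ro.as_matrix()[:,2];rv=ro.as_rotvec()
P=lambda yy:O-.018*ex+yy*ey+[0,0,.19]
manip.set_gripper(0.0)
print([inverse_kinematics(P(v),rv) is not None for v in(-.085,-.02,.03)])
manip.move_linear(P(-.085)-.12*d,rate=.2,rot=rv)
manip.move_linear(P(-.085),rate=.15)
print(manip.state()["clock"],manip.state()["contact_force"])
manip.move_linear(P(-.05),rate=.1)
for v,r in((-.01,.06),(.01,.05),(.03,.05)):
    manip.move_linear(P(v),rate=r);s=manip.state();print(v,s["contact_force"].round(2) if hasattr(s["contact_force"],'round') else s["contact_force"])
manip.dwell(.5)
c=cap("wrist");cv2.imwrite("pics/w2.png",c["image"]);np.save("w2.npy",cloud(c))
c=cap("top");cv2.imwrite("pics/t2.png",c["image"]);np.save("t2.npy",cloud(c));print(manip.state()["clock"])
```

```text
[True, True, True]
6.6417 [ 0.32369767 -0.44666814 -0.3338052 ]
-0.01 [-0.04 -0.36  0.09]
0.01 [-0.49  0.15 -0.13]
0.03 [-0.24  0.67  0.87]
9.6583
```

View pics/t2.png

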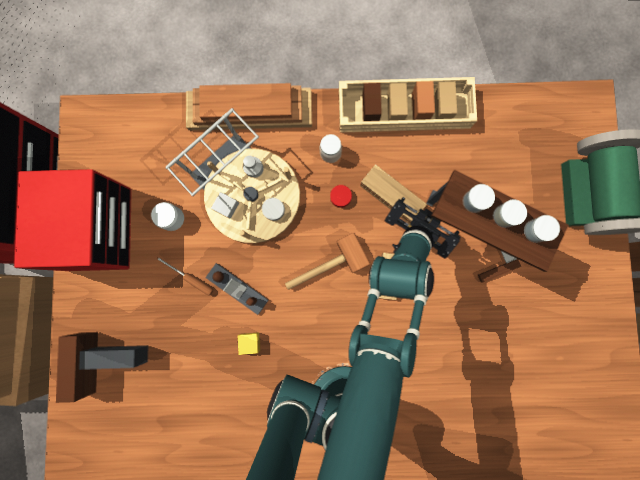

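The blank now lies on its side clear of the shelf (top view 365–425, 170–215). Next is the turntable: one clockwise push on peg2.

```bash
cat >> h.py <<'E'
C=np.array([.641,.274])
def arc(az,r=.13,z=.085,off=90):
    t=np.radians(az);return np.r_[C+r*np.array([np.cos(t),np.sin(t)]),z],rot(yaw=np.radians(az+off)).as_rotvec()
E
python3 - <<'E'
from h import *
s=manip.state();d=R.from_rotvec(s["tcp_rot"]).as_matrix()[:,2]
manip.move_linear(np.array(s["tool_pos"])-.17*d,rate=.25)
off=None
for o in(90,-90):
    q=[inverse_kinematics(*arc(a,off=o)) for a in np.arange(-50,-192,-10)]
    print(o,[None if x is None else x.round(2)[[0,5]].tolist() for x in map(lambda v:None if v is None else np.array(v),q)])
print(inverse_kinematics(*arc(-50,z=.25,off=90)),inverse_kinematics(*arc(-50,z=.25,off=-90)),manip.state()["joint_pos"],manip.state()["tool_pos"])
E
```

```text
90 [[0.2, 1.08], [0.19, 1.24], [0.18, 1.4], [0.18, 1.58], [0.18, 1.75], [0.19, 1.94], [0.21, 2.13], [0.23, 2.33], [0.26, 2.53], None, None, None, None, None, [0.48, -2.48]]
-90 [[0.2, -2.07], [0.19, -1.9], [0.18, -1.74], [0.18, -1.57], [0.18, -1.39], [0.19, -1.2], [0.21, -1.01], [0.23, -0.82], [0.26, -0.61], [0.29, -0.4], [0.33, -0.19], [0.37, 0.02], [0.41, 0.24], [0.45, 0.45], [0.48, 0.66]]
[ 2.02805056e-01  3.90640268e-01  1.41835093e+00 -4.44089210e-16
  1.33260146e+00  1.07546968e+00] [ 0.20280506  0.39064027  1.41835093  0.          1.33260146 -2.06612297] [-0.29869499 -0.58059317  2.32603465 -0.28023661  0.74023987 -1.13309938] [ 0.45273105 -0.1797629   0.31929362]
```

Run:
```python
from h import *
p,r=arc(-51,z=.25,off=-90);manip.move_pose(p,r)
p,r=arc(-51,off=-90);manip.move_linear(p,rate=.25)
print(manip.state()["clock"],manip.state()["tool_pos"])
az=-51;end=-191.2
steps=[-58]+list(np.linspace(-58,-183,9)[1:])+[end]
for a in steps:
    p,r=arc(a,off=-90)
    manip.move_linear(p,rate=.05 if a in(-58,end) else .1,rot=r)
s=manip.state();print(s["clock"],s["contact_force"])
p,r=arc(end+12,off=-90);manip.move_linear(p,rate=.1)
p,r=arc(end+12,z=.3,r=.16,off=-90);manip.move_linear(p,rate=.3)
c=cap("top");cv2.imwrite("pics/t3.png",c["image"]);T=cloud(c);np.save("t3.npy",T)
for lo,hi,n in((.115,.126,"knob"),(.124,.14,"pegs")):
    q=T.reshape(-1,3);q=q[(q[:,2]>lo)&(q[:,2]<hi)&(np.hypot(*(q[:,:2]-C).T)<.16)]
    from scipy.cluster.hierarchy import fcluster,linkage
    l=fcluster(linkage(q[:,:2],'single'),.012,'distance')
    for i in set(l):
        m=q[l==i].mean(0);e=m[:2]-C;print(n,m.round(3),(l==i).sum(),np.hypot(*e).round(3),np.degrees(np.arctan2(e[1],e[0])).round(1))
print(manip.state()["clock"])
```

```text
12.95 [0.72413048 0.172814   0.08726724]
17.9417 [-0.52146354  0.10251858 -0.88861644]
knob [0.734 0.354 0.122] 4 0.123 40.8
knob [0.579 0.212 0.119] 110 0.087 -135.2
knob [0.659 0.143 0.125] 7 0.132 -82.1
pegs [0.738 0.355 0.128] 14 0.126 39.6
pegs [0.662 0.145 0.128] 25 0.131 -80.8
pegs [0.584 0.21  0.125] 7 0.086 -131.8
19.2917
```

View pics/t3.png

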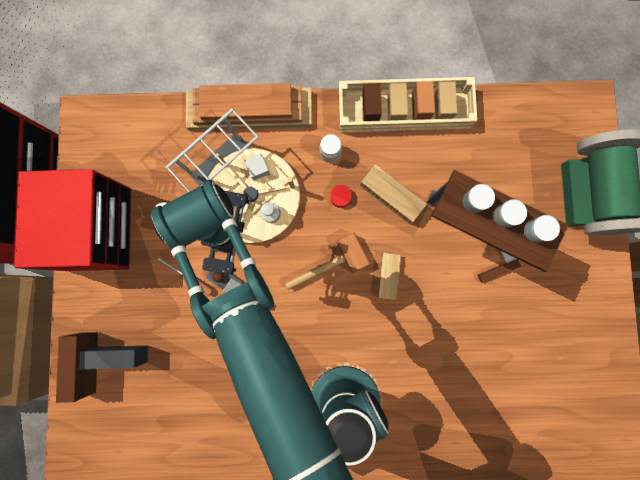

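The turntable is turned: the knob weight is in front (268,210), within about 3° of the pickup. Next I'll look from close above and measure both the knob and the lying blank.

```bash
cat >> h.py <<'E'
def fitblank(T):
    q=T.reshape(-1,3);q=q[(abs(q[:,2]-.06)<.012)&(q[:,0]>.5)&(q[:,0]<.78)&(q[:,1]>-.33)&(q[:,1]<-.04)]
    from scipy.cluster.hierarchy import fcluster,linkage
    q=q[::max(1,len(q)//4000)]
    l=fcluster(linkage(q[:,:2],'single'),.008,'distance');b=q[l==np.bincount(l).argmax()]
    return cv2.minAreaRect(b[:,:2].astype(np.float32)),np.median(b[:,2]),len(b),b
E
python3 - <<'E'
from h import *
r=fitblank(np.load("t3.npy"));print(r[:3])
ps=61.6;rv=rot(yaw=np.radians(ps)).as_rotvec()
for y in(ps,ps+180,ps-40,ps-60):
    rr=rot(yaw=np.radians(y)).as_rotvec()
    print(y,[inverse_kinematics(p,rr) for p in([.577,.212,.087],[.62,-.176,.117])])
manip.set_gripper(.07)
p=[.577,.212,.24];P=None
manip.move_pose(p,rot(yaw=np.radians(180)).as_rotvec())
c=cap("wrist");cv2.imwrite("pics/w3.png",c["image"]);W=cloud(c);np.save("w3.npy",W)
q=W.reshape(-1,3);q=q[(q[:,2]>.108)&(q[:,2]<.13)&(np.hypot(q[:,0]-.577,q[:,1]-.212)<.05)]
print("knob",len(q),q.mean(0),cv2.minEnclosingCircle(q[:,:2].astype(np.float32)),np.percentile(q[:,2],98),manip.state()["clock"])
E
```

```text
(((0.6285565495491028, -0.1668539196252823), (0.1993471086025238, 0.07207969576120377), 49.74882888793945), np.float64(0.059727132560201346), 1517)
61.6 [array([ 3.11588897e-01,  2.85601310e-01,  1.87436746e+00, -4.44089210e-16,
        9.81623883e-01,  8.07262405e-01]), array([-3.15239047e-01,  3.04656700e-01,  1.78695486e+00, -4.44089210e-16,
        1.04998109e+00,  1.80434461e-01])]
241.6 [array([ 0.3115889 ,  0.28560131,  1.87436746,  0.        ,  0.98162388,
       -2.33433025]), None]
21.6 [array([0.3115889 , 0.28560131, 1.87436746, 0.        , 0.98162388,
       1.50539411]), array([-0.31523905,  0.3046567 ,  1.78695486,  0.        ,  1.04998109,
        0.87856616])]
1.6000000000000014 [array([ 3.11588897e-01,  2.85601310e-01,  1.87436746e+00, -4.44089210e-16,
        9.81623883e-01,  1.85445996e+00]), array([-3.15239047e-01,  3.04656700e-01,  1.78695486e+00, -4.44089210e-16,
        1.04998109e+00,  1.22763201e+00])]
knob 1680 [0.57673729 0.21141933 0.11972219] ((0.5782903432846069, 0.2115359902381897), 0.018084537237882614) 0.12281632090499445 22.125
```

View pics/w3.png

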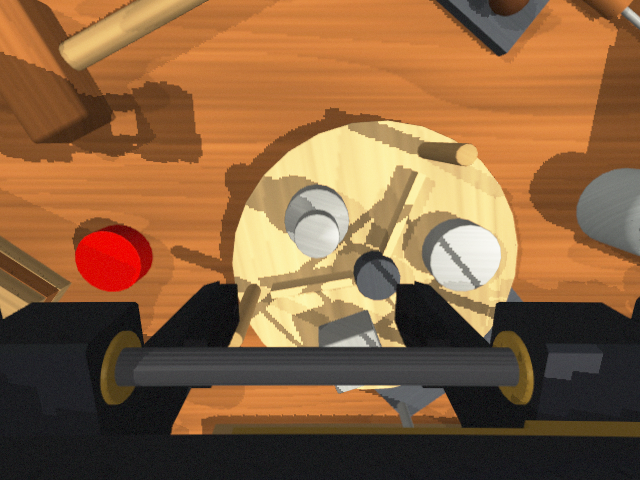

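The wrist view shows the knob at (317,233), its disc neighbour at right and the square weight at the back. The knob's top is at z = 0.122 and its radius is 18 mm, as given. I'll grasp it and place it.

Run:
```python
from h import *
rv=rot(yaw=np.radians(61.6)).as_rotvec();k=np.array([.578,.2115])
manip.move_pose(np.r_[k,.18],rv)
manip.move_linear(np.r_[k,.088],rate=.12)
manip.set_gripper(0.0,35)
s=manip.state();print(s["clock"],s["gripper_width"],s["grasp_force"],s["tool_pos"]);z0=s["tool_pos"][2];f0=np.array(s["contact_force"])
manip.move_linear(np.r_[k,.14],rate=.08)
s=manip.state();print("lift",s["gripper_width"],s["grasp_force"],np.array(s["contact_force"])-f0)
assert s["gripper_width"]>.015
manip.move_linear(np.r_[k,.23],rate=.2)
b=np.array([.6286,-.1669])
manip.move_linear(np.r_[b,.23],rate=.2)
manip.move_linear(np.r_[b,z0+.04],rate=.15)
manip.dwell(.3);s=manip.state();f1=s["contact_force"][2];print(s["clock"],s["tool_pos"],f1,s["gripper_width"])
z=z0+.036
while z>z0+.026:
    manip.move_linear(np.r_[b,z],rate=.03);s=manip.state();
    print(round(z-z0,4),s["tool_pos"][2],round(s["contact_force"][2]-f1,2))
    if s["contact_force"][2]-f1>2.5:break
    z-=.0015
c=cap("wrist");cv2.imwrite("pics/w4.png",c["image"]);np.save("w4.npy",cloud(c))
print(manip.state()["clock"])
```

```text
25.4667 0.03451040499739285 34.991400986909866 [0.57873179 0.21155397 0.08844767]
lift 0.034264259636237165 34.97325735166669 [-2.23813746  2.31421348 -7.88632718]
30.05 [ 0.62927771 -0.16710553  0.12966614] -7.318816909569005 0.03461725743011586
0.036 0.12391461764769955 -0.98
0.0345 0.12270542310578415 0.16
0.033 0.12124314284896383 0.45
0.0315 0.11975017346702153 -0.79
0.03 0.11858165643777595 -0.04
0.0285 0.11842821706473775 10.38
31.6333
```

Contact came right at the expected height (0.030 above the pickup). Now I'll release, retreat and check.

Run:
```python
from h import *
s=manip.state();p=np.array(s["tool_pos"])
manip.move_linear(p+[0,0,.0008],rate=.03)
manip.set_gripper(.06);manip.dwell(.2)
manip.move_linear(p+[0,0,.13],rate=.12)
manip.move_linear(p+[-.14,.12,.17],rate=.25)
manip.dwell(.2)
for n in("top","scene"):
    c=cap(n);cv2.imwrite(f"pics/{n}5.png",c["image"]);T=cloud(c);np.save(f"{n}5.npy",T)
    if n=="top": print(fitblank(T)[:3])
    q=T.reshape(-1,3);q=q[(q[:,2]>.142)&(q[:,2]<.165)&(np.hypot(q[:,0]-.6286,q[:,1]+.1669)<.06)]
    print("knob top",len(q),q.mean(0),np.percentile(q[:,2],[50,98]))
print(manip.state()["clock"])
cv2.imwrite("pics/f.png",np.hstack([cv2.imread("pics/top5.png")[100:400,150:550],cv2.resize(cv2.imread("pics/scene5.png")[180:405,200:500],(400,300))]))
```

```text
(((0.6679077744483948, -0.12178808450698853), (0.08119010180234909, 0.06962758302688599), 51.11186218261719), np.float64(0.06006389617043717), 379)
knob top 58 [ 0.63632326 -0.16398306  0.1487575 ] [0.14854827 0.1549049 ]
knob top 94 [ 0.63212126 -0.16105011  0.1487083 ] [0.14877078 0.15524318]
35.0667
```

View pics/f.png

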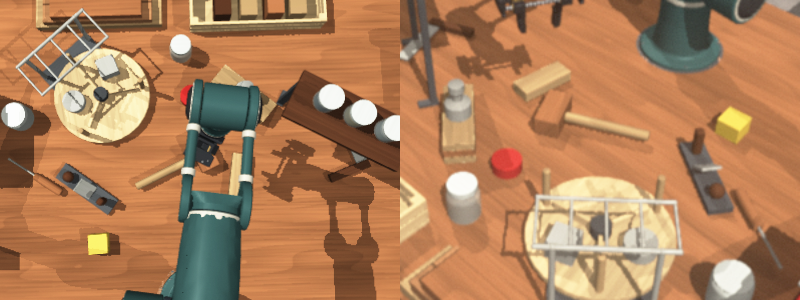

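The crops show the weight upright on the middle of the lying blank (right crop, 457,105), both other weights still on the turntable, and the bystanders where they were. I'll hand in.

```bash
python3 -c "
from h import *
print(order.close_job())"
```

```text
the job is handed in; nothing more can be done
None
```

Job handed in at about 35 s: the blank is tipped onto its side, the turntable is turned to within about 7 mm of the pick-up place, and the knob weight stands upright on the middle of the blank, within about 8 mm.

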